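Step the spindle in the yarn winder and load a bobbin

ROBOT

A 6-joint arm with a two-finger parallel gripper is mounted at the origin on the work surface. World frame = base frame: x ahead of the robot, y to its left, z up, the work surface at z = 0. Lengths are in m, angles in rad, forces in N, time in s.
With the tool pointing down it reaches from about 0.25 to 0.725 m from the base axis. Payload 4 kg.
Tool frame: the origin (TCP) lies between the finger pads; the fingertips stand 8 mm ahead of it and the grasp point (between the pads) lies 11 mm behind it (bot.finger_overhang is the distance from the TCP to the fingertips, in m); z points along the fingers, y is the line along which they close (so a half turn about z gives the same grasp; the last joint's range is limited). The gripper opens to 85 mm and grips with 20 to 120 N. Pads are 22 mm wide; open, the fingers measure 114 mm over their backs; the gripper's body (76 mm by 85 mm) begins 54 mm behind the grasp point. The pads swing forward as they close: fully open they stand 13 mm farther back than shut.
Start: joints at [1.315, 0.241, 0.005, 1.335, 0, 1.571], TCP at [0.127, 0.484, 0.239] pointing down, gripper open.
Joint ranges: [-2.72, 2.72], [-1.05, 1.87], [-1.09, 1.28], [-1.99, 2.15], [-1.42, 1.44], [-3.14, 3.14]. Speed limits (rad/s): [2.79, 2.79, 3.14, 3.14, 3.14, 3.14].

INTERFACE

Orientations are given as a rotation vector (axis times angle).
In Python, from station import bot, eyes gives the robot as it stands. The module is installed in compiled form; this text tells all that it offers.
- The arm moves only by the tool drive_tool, never from a script. Its argument "targets" is a list of rows, each a list of 6 numbers: the shift along the tool's x, y, z as a fraction of full scale, then the turn, a rotation vector about the tool's x, y, z as a fraction of full scale. In form: [[dx, dy, dz, ax, ay, az], ...]. A call has 1 to 20 rows; each row shifts and turns the commanded pose from where the row before left it, along the tool's axes as they then stand; what a row does not reach is not made up. Full scale, the value 1, is 4 cm for a shift and 4 degrees for a turn. A row lasts 1/12 s, in which the tool goes at most 41.7 mm and 7.16 degrees, less where a joint would pass 70% of its speed; a pose out of reach is approached as far as the arm can. A call with a number of a shift or a turn outside -1 to 1 is refused whole. A call with a gripper value outside its range is refused whole. "hand" is the closure, from -1 (fully open) to 1 (shut), set as the call begins (left out, the last holds). The fingers move at their own pace and stop on an object; the grip force is fixed at half the most. Time passes only in rows, so rows that do not move let the fingers close. It gives the time, the measured TCP pose, the force, the opening and the grip force at its end, in the units of the state.
- bot.state(): the state, without advancing time (a new reading comes with each control period).
- eyes.get_image(name): name is "side" or "top"; returns the picture (420x560x3 uint8, red, green, blue); there is no depth.
- eyes.camera_model(name): a dict with "fx", "fy", "cx", "cy" (pixels), "k1" (the pictures are not rectified: a ray, as slopes to the right and down, at radius r is drawn at 1 + k1 r^2 times it, then the intrinsics apply), "R" (3x3) and "t" (3): a world point X has camera coordinates R X + t. Camera axes: x right, y down, z forward; pixel columns grow to the right and rows downward; lengths in m; the calibration is good to about 2 mm. A picture is of the moment at which its call begins. camera_model takes no time and is no camera call.
- bot.close_job(): hands the job in; it is judged then, once.
The state is a dict: "time_s": time; "joints": joint angles; "joint_velocities": joint speeds; "joint_torque": joint torques, N m; "tool_pos": TCP position; "orientation": TCP orientation; "contact_force": force on the tool from outside, world axes, zero at the start; "torque": the same for the moment, N m; "gripper_width": finger opening in m; "grip_force": force on a finger pad.
Only numpy, scipy, OpenCV 4.12 (cv2) and the standard library are available. Lean on these libraries where they do the work, as an engineer would, in place of code of your own. Each camera call takes 0.05 s, during which the arm holds its last target. There are 200 camera calls.

TASK

Set up the yarn winder: take the long plain steel spindle out of the wooden rack, lower it through the mouth of the grey housing and feel for the hidden bearing hole inside, sweeping the spindle's foot lightly over the bearing block until it drops in, and push it fully home; never lean on it with more than 50 N. Then put the slim pale wooden bobbin over the standing spindle so that it rests flat on the housing, and let go. Leave the short knobbed arbor in the rack and do not push the other things about.

Things in the scene. Friction and masses are not known exactly. Their poses are not given: they have to be found in the camera images.
- housing: yarn winder housing: fixed, level, hollow grey box 120 x 120 mm, 85 mm tall. Origin: centre of its underside, z up. Round mouth, 42 mm diameter, centred in its 8 mm thick top. Inside, its black bearing block has a level top 40 mm above the table and fills the view through the mouth. More than 50 N between the spindle and the housing or block spoils the bearing
- mouth (a point): centre of the housing's mouth, level with its top. Below it, in the bearing block's top (45 mm down), is one vertical blind hole, diameter 15.6 mm, 25 mm deep. The block is clamped off-centre, differently each time: the hole's axis lies 3 to 7 mm sideways from this point, direction unknown and not measured. The block is slick hard plastic and does not give
- spindle: long spindle: plain round steel rod, diameter 14 mm, 140 mm long, no head, 1 mm chamfer at the foot, 0.13 to 0.23 kg. Origin: centre of its foot; z runs along the rod to its top. Starts upright in one of the rack's two holes, foot 7 mm above the table; lifts straight out. Fully home: upright, foot 15 mm above the table, top 70 mm above the housing
- spindle_top (a point): centre of the spindle's top end, 140 mm from the foot
- bobbin: slim pale wooden bobbin: loose straight tube, outer diameter 50 mm, bore 32 mm, 56 mm tall, open at both ends, 0.07 kg, standing upright on the table. Origin: centre of its underside, z up along the bore
- rack: fixed wooden rack block 130 x 60 x 35 mm; origin: centre of its underside; two upright holes of 16 mm diameter, 28 mm deep, at 35 mm either side of the centre along its own x axis
- arbor: the short arbor in the rack's other hole: steel rod 14 mm thick, 95 mm long with a knob 30 mm wide and 14 mm tall at the top; stays in the rack. Origin: centre of its foot
- fat_bobbin: bystander: dark wooden bobbin, diameter 80 mm, 70 mm tall, bore 24 mm; origin: centre of its underside
- cups: bystander: stack of blue plastic cups, about 66 mm wide, 145 mm tall; origin: centre of its underside
- jar: bystander: closed jar, diameter 66 mm, 85 mm tall; origin: centre of its underside
- scissors: bystander: scissors lying flat, about 150 mm long and 10 mm high; origin near the pivot

How it is judged:
By the outcome, as a careful person would: the job done as asked, in the order asked, and still so for the second after the job is handed in, with the robot touching nothing.
It also fails if it takes over 72 s, if anything falls off the work surface, if the arm or the gripper's body presses on something with over 40 N, if the wrist force passes 120 N, or if a joint passes its speed limit or range.

## Working session

There is one attempt and no reset: what is moved stays moved. The work goes in short steps, Python scripts to look and compute and a tool call to move; the robot and the scene stay as the last step left them, time stands still between calls to the robot, and variables do not carry over. Pictures are saved under pics/ and viewed, at most 10 in all, crops included, and the job is handed in when it is done.

Besides the shell and the picture viewer there is one more tool, called after "Request:" in YAML: its name, and indented under it one key for each argument. drive_tool: Moves the arm, as the interface text tells. Its arguments: {"type":"object","properties":{"targets":{"type":"array"},"hand":{"type":"number"}},"required":["targets"]}

```bash
mkdir -p pics; python3 - <<'E'
from station import bot, eyes
import cv2
for n in ("side","top"):
    im=eyes.get_image(n); cv2.imwrite(f"pics/{n}0.png",im[:,:,::-1]); m=eyes.camera_model(n); print(n,m, -m["R"].T@m["t"])
print(bot.state(), bot.finger_overhang)
E
```

```text
side {'fx': 492.13661658093565, 'fy': 492.13661658093565, 'cx': 278.0072685552936, 'cy': 214.498496630393, 'k1': -0.009038556704670724, 'R': array([[ 0.78910071, -0.61425762,  0.00276324],
       [-0.41299012, -0.5338634 , -0.73785434],
       [ 0.45470784,  0.5811002 , -0.67495432]]), 't': array([-0.44320677,  0.33655333,  0.84177953])} [ 0.10596423 -0.58172788  0.81771475]
top {'fx': 409.1411120635545, 'fy': 409.1411120635545, 'cx': 284.1342435262071, 'cy': 209.85483001916165, 'k1': -0.05148717468979032, 'R': array([[ 6.07847992e-04, -9.99612997e-01, -2.78116400e-02],
       [-9.96024384e-01,  1.87223506e-03, -8.90613395e-02],
       [ 8.90789424e-02,  2.77552074e-02, -9.95637781e-01]]), 't': array([0.02765851, 0.55577741, 1.10404937])} [ 0.45520349 -0.00403586  1.14950077]
{'time_s': 0.1, 'joints': array([ 1.31500253e+00,  2.41342789e-01,  3.84817429e-03,  1.33522250e+00,
       -1.19311731e-05,  1.57079938e+00]), 'joint_velocities': array([ 0.00098805, -0.00272186,  0.00407494, -0.00106648,  0.00021156,
        0.00092522]), 'joint_torque': array([ 5.91209778e-05, -3.73137903e+01,  2.53010541e+01,  1.08832429e-02,
        1.04121733e-05,  2.60455124e-05]), 'tool_pos': array([0.12636724, 0.48318405, 0.2384953 ]), 'orientation': array([-4.00680253e-01, -3.11569990e+00,  2.99469885e-03]), 'contact_force': array([-0.29216693,  0.24790101,  0.61259878]), 'torque': array([-0.01485788,  0.01313277,  0.00845855]), 'grip_force': 0.0, 'gripper_width': 0.08546118139952309} 0.008
```

View pics/top0.png

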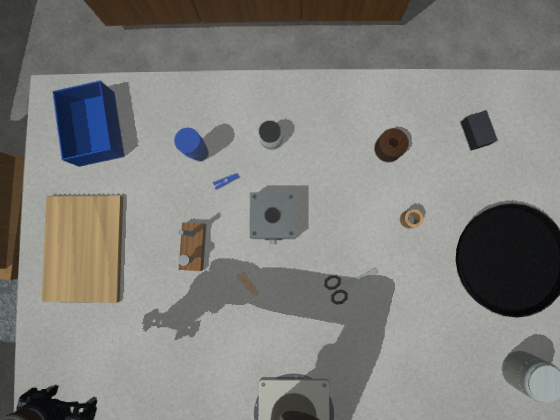

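View pics/side0.png

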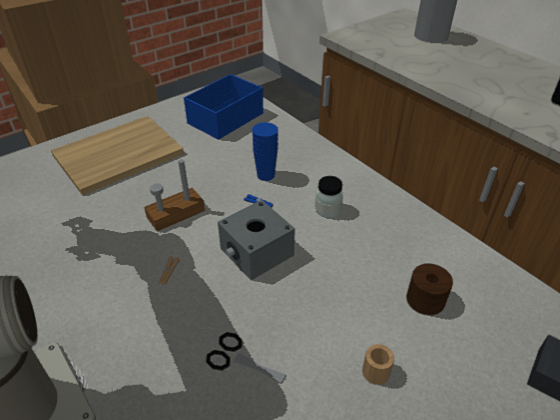

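The top view shows the rack at about (192,246), with the knobbed arbor at the near end (184,260) and the spindle at the far end (185,233). The mouth is at (272,215) and the pale bobbin at (413,218). The side view shows the spindle as the tall rod at (183,180), the mouth at (256,226) and the bobbin at (378,363). Next I'll zoom in to get exact pixels.

```bash
cat > h.py <<'E'
from station import bot, eyes
import cv2, numpy as np
from scipy.spatial.transform import Rotation as Rot
def ray(n,u,v):
    m=eyes.camera_model(n); d=np.array([(u-m["cx"])/m["fx"],(v-m["cy"])/m["fy"]]); s=d.copy()
    for _ in range(5): s=d/(1+m["k1"]*(s@s))
    return -m["R"].T@m["t"], m["R"].T@np.array([*s,1])
def plane(n,u,v,z):
    c,r=ray(n,u,v); return c+r*(z-c[2])/r[2]
def tri(a,b):
    c1,r1=ray("side",*a); c2,r2=ray("top",*b)
    k=np.linalg.lstsq(np.c_[r1,-r2],c2-c1,rcond=None)[0]
    p,q=c1+k[0]*r1,c2+k[1]*r2; return (p+q)/2,np.linalg.norm(p-q)
def proj(n,X):
    m=eyes.camera_model(n); c=m["R"]@np.array(X)+m["t"]; s=c[:2]/c[2]; s=s*(1+m["k1"]*(s@s)); return s*[m["fx"],m["fy"]]+[m["cx"],m["cy"]]
E
python3 - <<'E'
import cv2,numpy as np
t=cv2.imread("pics/top0.png"); s=cv2.imread("pics/side0.png")
f=lambda im,x,y,w,h,k:cv2.resize(im[y:y+h,x:x+w],None,fx=k,fy=k,interpolation=cv2.INTER_CUBIC)
a=np.hstack([f(t,165,205,66,75,4),f(t,390,195,66,75,4),f(t,240,180,66,75,4)])
b=np.hstack([f(s,140,150,66,75,4),f(s,350,335,66,75,4),f(s,223,190,66,75,4)])
cv2.imwrite("pics/z.png",np.vstack([a,b]))
E
```

```text
(no output)
```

View pics/z.png

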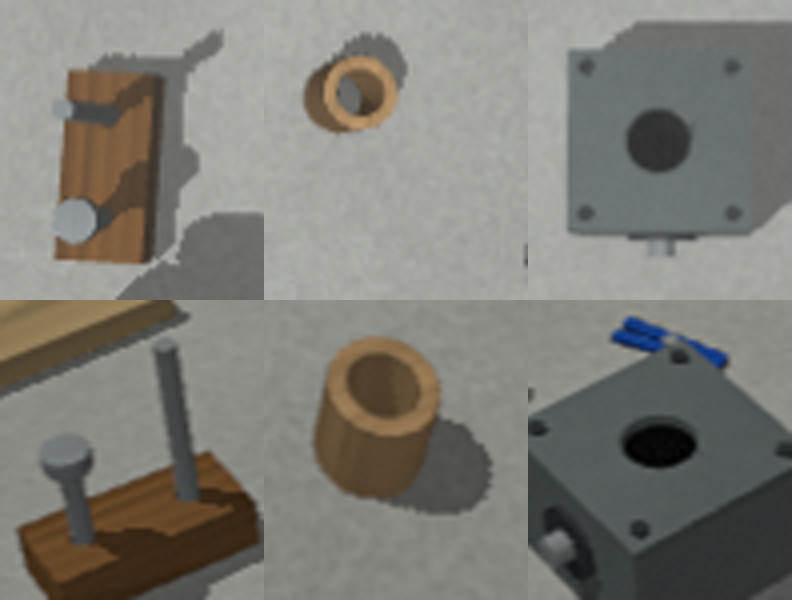

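The zoom shows the spindle top at (180.6,232) in the top view and (181,161) in the side view. The mouth is at (272.5,215) and (255.5,225.5), and the bobbin rim at (414,218) and (380,356.5).

```bash
python3 - <<'E'
from h import *
np.set_printoptions(precision=4,suppress=True)
for n,s,t,z in [("spin",(180.9,160.9),(180.4,231.9),.147),("mouth",(255.5,225.3),(272.4,214.9),.085),("bob",(379.7,356.5),(413.7,217.7),.056),("knob",(156.5,189),(183.7,260),.116)]:
    print(n,tri(s,t),plane("side",*s,z),plane("top",*t,z))
print("spindle foot line at rack top side", plane("side",140+188/4,150+198/4,.035))
a,b=plane("top",165+68/4,205+70/4,.035),plane("top",165+55/4,205+257/4,.035);print(a,b,np.linalg.norm(a-b))
c=[plane("top",240+x/4,180+y/4,.085)[:2] for x,y in((40,48),(224,48),(224,234),(40,234))];print(c)
print(Rot.from_rotvec(bot.state()["orientation"]).as_matrix())
E
```

```text
spin (array([0.4929, 0.2801, 0.1445]), np.float64(0.005149331961290715)) [0.4936 0.2754 0.147 ] [0.4906 0.2807 0.147 ]
mouth (array([0.5395, 0.0551, 0.0823]), np.float64(0.004905682099246351)) [0.5401 0.0516 0.085 ] [0.5373 0.0563 0.085 ]
bob (array([ 0.5335, -0.3221,  0.053 ]), np.float64(0.004830109810190479)) [ 0.5339 -0.3244  0.056 ] [ 0.5314 -0.3197  0.056 ]
knob (array([0.4226, 0.284 , 0.0939]), np.float64(0.006567462812912304)) [0.4155 0.2556 0.116 ] [0.4204 0.2796 0.116 ]
spindle foot line at rack top side [0.4911 0.2705 0.035 ]
[0.5204 0.3087 0.035 ] [0.3925 0.315  0.035 ] 0.12809552508894323
[array([0.5978, 0.1155]), array([ 0.5974, -0.0055]), array([ 0.4757, -0.0052]), array([0.4757, 0.1145])]
[[-0.9675  0.253  -0.0005]
 [ 0.253   0.9675 -0.0019]
 [-0.     -0.0019 -1.    ]]
```

Request:
drive_tool:
  targets:
    - [0, 0, 0, 0, 0, -0.916]
    - [0, 0, 0, 0, 0, -0.916]
    - [0, 0, 0, 0, 0, -0.916]
    - [0, 0, 0, 0, 0, -0.916]
    - [-0.76, -0.43, 0, 0, 0, 0]
    - [-0.76, -0.43, 0, 0, 0, 0]
    - [-0.76, -0.43, 0, 0, 0, 0]
    - [-0.76, -0.43, 0, 0, 0, 0]
    - [-0.76, -0.43, 0, 0, 0, 0]
    - [-0.76, -0.43, 0, 0, 0, 0]
    - [-0.76, -0.43, 0, 0, 0, 0]
    - [-0.76, -0.43, 0, 0, 0, 0]
    - [-0.76, -0.43, 0, 0, 0, 0]
    - [-0.76, -0.43, 0, 0, 0, 0]
    - [-0.76, -0.43, 0, 0, 0, 0]
    - [-0.76, -0.43, 0, 0, 0, 0]
    - [0, 0, 0, 0, 0, 0]
    - [0, 0, 0, 0, 0, 0]
    - [0, 0, 0, 0, 0, 0]
  hand: -1

```text
time_s: 1.68
tool_pos: [0.4908, 0.2771, 0.2386]
orientation: [-0.001, -3.14, 0.001]
contact_force: [-0.0, 0.3, -0.3]
gripper_width: 0.0853
grip_force: 0.0
```

```bash
python3 - <<'E'
from h import *
np.set_printoptions(precision=4,suppress=True)
im=eyes.get_image("side")[:,:,::-1]; t=eyes.get_image("top")[:,:,::-1]
a=cv2.resize(im[60:240,90:240],None,fx=3,fy=3,interpolation=cv2.INTER_CUBIC)
b=cv2.resize(t[170:290,110:210],None,fx=3,fy=3,interpolation=cv2.INTER_CUBIC)
b=cv2.copyMakeBorder(b,0,180,0,0,cv2.BORDER_CONSTANT)
cv2.imwrite("pics/c1.png",np.hstack([a,b]))
s=bot.state();print(s["tool_pos"],s["time_s"],Rot.from_rotvec(s["orientation"]).as_matrix(),s["joints"])
E
```

```text
[0.4902 0.2779 0.2391] 1.7833 [[-1.     -0.0014 -0.0009]
 [-0.0014  1.     -0.0002]
 [ 0.0009 -0.0002 -1.    ]] [0.5156 0.3687 0.1819 1.3849 0.0002 0.5142]
```

View pics/c1.png

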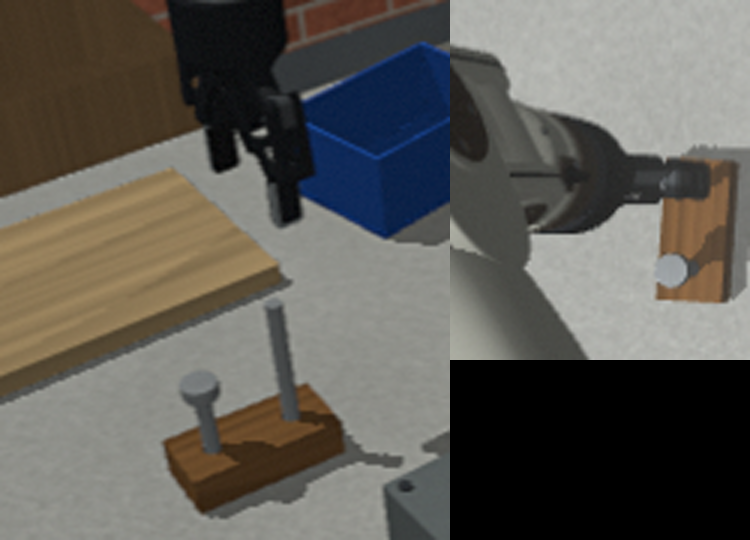

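The crop shows the open fingers above the spindle, with tips at side pixels of about (185.5,133) and (164.5,115.5). I'll compare these with the predicted tip projections to get the camera bias.

```bash
python3 - <<'E'
from h import *
for y in (-.0427,-.057,.0427,.057):
  for z in (.231,.244): print(y,z,proj("side",(.490,.278+y,z)).round(1),proj("top",(.490,.278+y,z)).round(1))
E
```

```text
-0.0427 0.231 [183.7 138.3] [189.8 230.9]
-0.0427 0.244 [182.9 133.1] [188.3 230.6]
-0.057 0.231 [187.1 141.3] [196.1 230.9]
-0.057 0.244 [186.3 136.1] [194.7 230.6]
0.0427 0.231 [164.4 121.3] [152.8 230.8]
0.0427 0.244 [163.5 116.2] [150.8 230.6]
0.057 0.231 [161.4 118.6] [146.7 230.8]
0.057 0.244 [160.5 113.6] [144.6 230.6]
```

Request:
drive_tool:
  targets:
    - [-0.02, 0.03, 0.65, 0, 0, 0]
    - [0, 0, 0.65, 0, 0, 0]
    - [0, 0, 0.65, 0, 0, 0]
    - [0, 0, 0.65, 0, 0, 0]
    - [0, 0, 0.65, 0, 0, 0]
    - [0, 0, 0, 0, 0, 0]
    - [0, 0, 0, 0, 0, 0]
    - [0, 0, 0, 0, 0, 0]

```text
time_s: 2.45
tool_pos: [0.4923, 0.2796, 0.1109]
orientation: [-0.002, 3.14, 0.002]
contact_force: [0.2, 0.3, 1.0]
gripper_width: 0.0854
grip_force: 0.0
```

Request:
drive_tool:
  targets:
    - [0, 0, 0, 0, 0, 0]
    - [0, 0, 0, 0, 0, 0]
    - [0, 0, 0, 0, 0, 0]
    - [0, 0, 0, 0, 0, 0]
    - [0, 0, 0, 0, 0, 0]
    - [0, 0, 0, 0, 0, 0]
    - [0, 0, 0, 0, 0, 0]
    - [0, 0, 0, 0, 0, 0]
    - [0, 0, 0, 0, 0, 0]
    - [0, 0, 0, 0, 0, 0]
  hand: 1

```text
time_s: 3.28
tool_pos: [0.4924, 0.2787, 0.1097]
orientation: [0.0, 3.141, 0.001]
contact_force: [-0.4, 0.6, 3.8]
gripper_width: 0.0126
grip_force: 58.4
```

Request:
drive_tool:
  targets:
    - [0, 0, -0.3, 0, 0, 0]
    - [0, 0, -0.6, 0, 0, 0]
    - [0, 0, -0.7, 0, 0, 0]
    - [0, 0, -0.7, 0, 0, 0]
    - [0, 0, -0.7, 0, 0, 0]
    - [-0.1, -0.56, 0, 0, 0, 0]
    - [-0.12, -0.56, 0, 0, 0, 0]
    - [-0.12, -0.56, 0, 0, 0, 0]
    - [-0.12, -0.56, 0, 0, 0, 0]
    - [-0.12, -0.56, 0, 0, 0, 0]
    - [-0.12, -0.56, 0, 0, 0, 0]
    - [-0.12, -0.56, 0, 0, 0, 0]
    - [-0.12, -0.56, 0, 0, 0, 0]
    - [-0.12, -0.56, 0, 0, 0, 0]
    - [-0.11, -0.56, 0, 0, 0, 0]
    - [0, 0, 0, 0, 0, 0]
    - [0, 0, 0, 0, 0, 0]
    - [0, 0, 0, 0, 0, 0]

```text
time_s: 4.78
tool_pos: [0.5385, 0.0547, 0.2286]
orientation: [-0.0, -3.14, -0.0]
contact_force: [-0.1, 0.3, -2.2]
gripper_width: 0.0128
grip_force: 58.9
```

```bash
python3 - <<'E'
from h import *
np.set_printoptions(precision=4,suppress=True)
im=eyes.get_image("side")[:,:,::-1]; t=eyes.get_image("top")[:,:,::-1]
a=cv2.resize(im[110:290,200:320],None,fx=3,fy=3,interpolation=cv2.INTER_CUBIC)
b=cv2.resize(t[170:270,220:320],None,fx=4,fy=4,interpolation=cv2.INTER_CUBIC)
b=cv2.copyMakeBorder(b,0,140,0,0,cv2.BORDER_CONSTANT)
cv2.imwrite("pics/c2.png",np.hstack([a,b]))
s=bot.state();print({k:np.round(v,4) for k,v in s.items()}); print(Rot.from_rotvec(s["orientation"]).as_matrix())
p=s["tool_pos"]
for z in (-.0,-.05,-.1037,.0363): print(proj("side",p+[0,0,z]))
E
```

```text
{'time_s': np.float64(4.8833), 'joints': array([0.1023, 0.328 , 0.0968, 1.3405, 0.0002, 0.1011]), 'joint_velocities': array([ 0.0061, -0.0025,  0.0041,  0.0005, -0.0001, -0.0015]), 'joint_torque': array([ -0.3732, -42.1106,  25.7784,   0.0094,  -0.0175,   0.0021]), 'tool_pos': array([0.5385, 0.0554, 0.2289]), 'orientation': array([ 0.0018, -3.1407, -0.0002]), 'contact_force': array([-0.8272, -0.7837, -2.3891]), 'torque': array([ 0.0228,  0.0032, -0.04  ]), 'grip_force': np.float64(58.8762), 'gripper_width': np.float64(0.0125)}
[[-1.     -0.0012 -0.0009]
 [-0.0012  1.      0.0001]
 [ 0.0009  0.0001 -1.    ]]
[251.6708 171.4645]
[252.4919 191.1083]
[253.3149 210.7801]
[251.0383 156.3217]
```

View pics/c2.png

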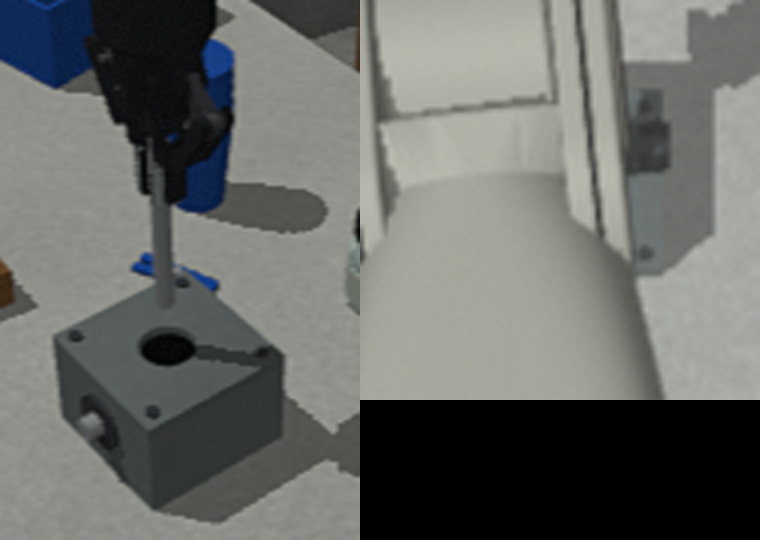

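The foot is at side pixel (255,209) and lines up with the mouth at (255.7,226) to within about 1 mm, so I'll lower it to just above the block.

Request:
drive_tool:
  targets:
    - [0, 0, 0.4, 0, 0, 0]
    - [0, 0, 0.4, 0, 0, 0]
    - [0, 0, 0.4, 0, 0, 0]
    - [0, 0, 0.4, 0, 0, 0]
    - [-0.1, 0, 0.4, 0, 0, 0]
    - [0, 0, 0, 0, 0, 0]
    - [0, 0, 0, 0, 0, 0]
    - [0, 0, 0, 0, 0, 0]

```text
time_s: 5.55
tool_pos: [0.5432, 0.0552, 0.1501]
orientation: [-0.002, 3.141, 0.0]
contact_force: [-0.1, 0.9, -1.2]
gripper_width: 0.0126
grip_force: 58.9
```

Request:
drive_tool:
  targets:
    - [0, 0, 0.05, 0, 0, 0]
    - [0, 0, 0.05, 0, 0, 0]
    - [0, 0, 0, 0, 0, 0]
    - [0, 0, 0, 0, 0, 0]

```text
time_s: 5.88
tool_pos: [0.543, 0.0545, 0.1457]
orientation: [0.0, 3.141, 0.0]
contact_force: [0.6, 0.4, -1.7]
gripper_width: 0.0123
grip_force: 58.9
```

Request:
drive_tool:
  targets:
    - [0, 0, 0.03, 0, 0, 0]
    - [0, 0, 0.03, 0, 0, 0]
    - [0, 0, 0, 0, 0, 0]
    - [0, 0, 0, 0, 0, 0]

```text
time_s: 6.22
tool_pos: [0.5429, 0.0545, 0.1428]
orientation: [-0.0, -3.141, -0.0]
contact_force: [-0.3, 0.3, -0.6]
gripper_width: 0.0123
grip_force: 58.9
```

Request:
drive_tool:
  targets:
    - [0, 0, 0.02, 0, 0, 0]
    - [0, 0, 0, 0, 0, 0]
    - [0, 0, 0, 0, 0, 0]

```text
time_s: 6.47
tool_pos: [0.5431, 0.0545, 0.1426]
orientation: [-0.0, 3.141, 0.0]
contact_force: [-0.5, 0.4, 2.8]
gripper_width: 0.0127
grip_force: 59.1
```

Request:
drive_tool:
  targets:
    - [0, 0, 0.015, 0, 0, 0]
    - [0, 0, 0, 0, 0, 0]
    - [0, 0, 0, 0, 0, 0]

```text
time_s: 6.72
tool_pos: [0.5434, 0.0545, 0.1426]
orientation: [0.0, 3.14, 0.0]
contact_force: [-1.0, 0.1, 5.5]
gripper_width: 0.0124
grip_force: 59.4
```

Request:
drive_tool:
  targets:
    - [0.0075, 0.028, 0.01, 0, 0, 0]
    - [0.0075, 0.028, 0, 0, 0, 0]
    - [0.0206, 0.0206, 0, 0, 0, 0]
    - [0.0206, 0.0206, 0, 0, 0, 0]
    - [0, 0, 0, 0, 0, 0]

```text
time_s: 7.13
tool_pos: [0.5422, 0.0576, 0.1426]
orientation: [0.001, 3.137, -0.003]
contact_force: [-0.3, -2.1, 6.3]
gripper_width: 0.0125
grip_force: 59.8
```

Request:
drive_tool:
  targets:
    - [0.028, 0.0075, 0, 0, 0, 0]
    - [0.028, 0.0075, 0, 0, 0, 0]
    - [0.028, -0.0075, 0, 0, 0, 0]
    - [0.028, -0.0075, 0, 0, 0, 0]
    - [0, 0, 0, 0, 0, 0]

```text
time_s: 7.55
tool_pos: [0.5382, 0.0586, 0.1426]
orientation: [0.0, 3.136, 0.001]
contact_force: [1.8, -0.4, 6.1]
gripper_width: 0.0122
grip_force: 59.6
```

Request:
drive_tool:
  targets:
    - [0.0206, -0.0206, 0, 0, 0, 0]
    - [0.0206, -0.0206, 0, 0, 0, 0]
    - [0.0075, -0.028, 0, 0, 0, 0]
    - [0.0075, -0.028, 0, 0, 0, 0]
    - [0, 0, 0, 0, 0, 0]

```text
time_s: 7.97
tool_pos: [0.5356, 0.0556, 0.1426]
orientation: [-0.001, 3.137, 0.004]
contact_force: [0.6, 1.8, 6.1]
gripper_width: 0.0128
grip_force: 59.7
```

Request:
drive_tool:
  targets:
    - [-0.0075, -0.028, 0, 0, 0, 0]
    - [-0.0075, -0.028, 0, 0, 0, 0]
    - [-0.0206, -0.0206, 0, 0, 0, 0]
    - [-0.0206, -0.0206, 0, 0, 0, 0]
    - [0, 0, 0, 0, 0, 0]

```text
time_s: 8.38
tool_pos: [0.5368, 0.0522, 0.1424]
orientation: [-0.001, 3.14, 0.006]
contact_force: [-1.0, 3.4, 9.3]
gripper_width: 0.0127
grip_force: 60.1
```

Request:
drive_tool:
  targets:
    - [-0.028, -0.0075, 0, 0, 0, 0]
    - [-0.028, -0.0075, 0, 0, 0, 0]
    - [-0.028, 0.0075, 0, 0, 0, 0]
    - [-0.028, 0.0075, 0, 0, 0, 0]
    - [0, 0, 0, 0, 0, 0]

```text
time_s: 8.8
tool_pos: [0.5398, 0.0515, 0.1418]
orientation: [0.001, -3.14, -0.003]
contact_force: [-0.2, -0.5, -1.1]
gripper_width: 0.0125
grip_force: 58.8
```

The vertical force fell away and z dropped, so the foot is probably in the hole. I'll press down a little to check.

Request:
drive_tool:
  targets:
    - [0, 0, 0.02, 0, 0, 0]
    - [0, 0, 0.02, 0, 0, 0]
    - [0, 0, 0.02, 0, 0, 0]
    - [0, 0, 0, 0, 0, 0]
    - [0, 0, 0, 0, 0, 0]

```text
time_s: 9.22
tool_pos: [0.5403, 0.0506, 0.138]
orientation: [-0.0, -3.14, 0.0]
contact_force: [-0.5, -0.3, -1.4]
gripper_width: 0.0125
grip_force: 58.9
```

Request:
drive_tool:
  targets:
    - [0, 0, 0.08, 0, 0, 0]
    - [0, 0, 0.08, 0, 0, 0]
    - [0, 0, 0.08, 0, 0, 0]
    - [0, 0, 0, 0, 0, 0]
    - [0, 0, 0, 0, 0, 0]

```text
time_s: 9.63
tool_pos: [0.5404, 0.0506, 0.1287]
orientation: [-0.0, -3.141, 0.0]
contact_force: [0.3, -0.3, -1.4]
gripper_width: 0.0121
grip_force: 58.9
```

Request:
drive_tool:
  targets:
    - [0, 0, 0.08, 0, 0, 0]
    - [0, 0, 0.08, 0, 0, 0]
    - [0, 0, 0.08, 0, 0, 0]
    - [0, 0, 0, 0, 0, 0]
    - [0, 0, 0, 0, 0, 0]

```text
time_s: 10.05
tool_pos: [0.5406, 0.0506, 0.1192]
orientation: [0.0, -3.141, 0.0]
contact_force: [-0.1, 0.1, -2.0]
gripper_width: 0.0126
grip_force: 58.9
```

Request:
drive_tool:
  targets:
    - [0, 0, 0.03, 0, 0, 0]
    - [0, 0, 0.03, 0, 0, 0]
    - [0, 0, 0, 0, 0, 0]
    - [0, 0, 0, 0, 0, 0]

```text
time_s: 10.38
tool_pos: [0.5409, 0.0507, 0.1177]
orientation: [0.0, 3.141, 0.0]
contact_force: [-1.7, 0.5, 3.0]
gripper_width: 0.012
grip_force: 59.4
```

Request:
drive_tool:
  targets:
    - [0, 0, 0.04, 0, 0, 0]
    - [0, 0, 0, 0, 0, 0]
    - [0, 0, 0, 0, 0, 0]

```text
time_s: 10.63
tool_pos: [0.5414, 0.0507, 0.1176]
orientation: [0.0, 3.139, 0.0]
contact_force: [-4.2, -0.5, 10.7]
gripper_width: 0.0125
grip_force: 60.5
```

Request:
drive_tool:
  targets:
    - [0, 0, -0.04, 0, 0, 0]
    - [0, 0, 0, 0, 0, 0]
    - [0, 0, 0, 0, 0, 0]
    - [0, 0, 0, 0, 0, 0]
    - [0, 0, 0, 0, 0, 0]
    - [0, 0, 0, 0, 0, 0]
    - [0, 0, 0, 0, 0, 0]
    - [0, 0, 0, 0, 0, 0]
  hand: -1

```text
time_s: 11.3
tool_pos: [0.5406, 0.0506, 0.1169]
orientation: [0.0, -3.141, 0.0]
contact_force: [0.4, -0.4, 0.5]
gripper_width: 0.0853
grip_force: 0.0
```

Request:
drive_tool:
  targets:
    - [0, 0, -0.5, 0, 0, 0]
    - [0, 0, -0.8, 0, 0, 0]
    - [0, 0, -0.9, 0, 0, 0]
    - [0, 0, -0.8, 0, 0, 0]
    - [0.02, -0.62, 0, 0, 0, 0]
    - [0.02, -0.62, 0, 0, 0, 0]
    - [0.02, -0.62, 0, 0, 0, 0]
    - [0.02, -0.62, 0, 0, 0, 0]
    - [0.02, -0.62, 0, 0, 0, 0]
    - [0.02, -0.62, 0, 0, 0, 0]
    - [0.02, -0.62, 0, 0, 0, 0]
    - [0.02, -0.62, 0, 0, 0, 0]
    - [0.02, -0.62, 0, 0, 0, 0]
    - [0.02, -0.62, 0, 0, 0, 0]
    - [0, -0.62, 0, 0, 0, 0]
    - [0, -0.62, 0, 0, 0, 0]
    - [0, -0.62, 0, 0, 0, 0]
    - [0, -0.62, 0, 0, 0, 0]
    - [0, -0.61, 0, 0, 0, 0]
    - [0, 0, 0, 0, 0, 0]

```text
time_s: 12.97
tool_pos: [0.5321, -0.3253, 0.2363]
orientation: [-0.007, -3.141, 0.003]
contact_force: [-0.5, 0.7, -1.1]
gripper_width: 0.0854
grip_force: 0.0
```

Request:
drive_tool:
  targets:
    - [0, 0, 0.75, 0, 0, 0]
    - [0, 0, 0.75, 0, 0, 0]
    - [0, 0, 0.75, 0, 0, 0]
    - [0, 0, 0.75, 0, 0, 0]
    - [0, 0, 0, 0, 0, 0]
    - [0, 0, 0, 0, 0, 0]

```text
time_s: 13.47
tool_pos: [0.5313, -0.3197, 0.1155]
orientation: [0.001, -3.137, -0.004]
contact_force: [0.7, -0.2, 0.3]
gripper_width: 0.0855
grip_force: 0.0
```

```bash
python3 - <<'E'
from h import *
im=eyes.get_image("side")[:,:,::-1]
a=cv2.resize(im[130:420,200:480],None,fx=2,fy=2,interpolation=cv2.INTER_CUBIC)
cv2.imwrite("pics/c3.png",a)
s=bot.state();p=s["tool_pos"];print(p,s["time_s"],s["joints"],Rot.from_rotvec(s["orientation"]).as_matrix().round(4))
for y in(-.0427,.0427): print(proj("side",p+[0,y,.005]))
E
```

```text
[ 0.53290409 -0.32066958  0.11778435] 13.5167 [-5.41751935e-01  5.52242613e-01  1.49664806e-01  1.16842622e+00
  1.14030661e-04 -5.42202172e-01] [[-1.e+00 -5.e-04 -1.e-04]
 [-5.e-04  1.e+00  2.e-04]
 [ 1.e-04  2.e-04 -1.e+00]]
[402.95705979 351.27568784]
[364.9203353  316.56799031]
```

View pics/c3.png

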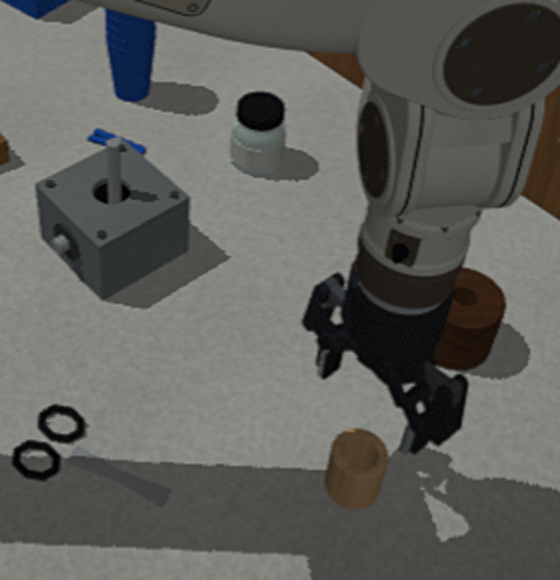

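The spindle is standing upright in the mouth, with its top at side pixel (257,202). The open gripper straddles the line above the bobbin, which is at (378,364), so I'll go down and grasp.

Request:
drive_tool:
  targets:
    - [0, 0, 0.55, 0, 0, 0]
    - [0, 0, 0.55, 0, 0, 0]
    - [0, 0, 0.55, 0, 0, 0]
    - [0, 0, 0.53, 0, 0, 0]
    - [0, 0, 0, 0, 0, 0]
    - [0, 0, 0, 0, 0, 0]
    - [0, 0, 0, 0, 0, 0]

```text
time_s: 14.1
tool_pos: [0.5346, -0.322, 0.0328]
orientation: [-0.0, 3.138, -0.004]
contact_force: [-0.1, 0.0, -0.0]
gripper_width: 0.0852
grip_force: 0.0
```

Request:
drive_tool:
  targets:
    - [0, 0, 0, 0, 0, 0]
    - [0, 0, 0, 0, 0, 0]
    - [0, 0, 0, 0, 0, 0]
    - [0, 0, 0, 0, 0, 0]
    - [0, 0, 0, 0, 0, 0]
    - [0, 0, 0, 0, 0, 0]
    - [0, 0, 0, 0, 0, 0]
    - [0, 0, 0, 0, 0, 0]
  hand: 1

```text
time_s: 14.77
tool_pos: [0.5338, -0.3217, 0.032]
orientation: [0.0, 3.139, -0.003]
contact_force: [-0.3, -0.7, 5.9]
gripper_width: 0.0493
grip_force: 62.0
```

Request:
drive_tool:
  targets:
    - [0, 0, -0.4, 0, 0, 0]
    - [0, 0, -0.8, 0, 0, 0]
    - [0, 0, -0.9, 0, 0, 0]
    - [0, 0, -0.9, 0, 0, 0]
    - [0, 0, -0.9, 0, 0, 0]
    - [0, 0, -0.7, 0, 0, 0]
    - [0, 0, 0, 0, 0, 0]
    - [0, 0, 0, 0, 0, 0]

```text
time_s: 15.43
tool_pos: [0.5338, -0.3217, 0.2168]
orientation: [0.0, 3.137, -0.005]
contact_force: [0.9, 0.5, -1.9]
gripper_width: 0.0489
grip_force: 62.1
```

Request:
drive_tool:
  targets:
    - [-0.01, 0.55, 0, 0, 0, 0]
    - [-0.01, 0.55, 0, 0, 0, 0]
    - [-0.01, 0.55, 0, 0, 0, 0]
    - [-0.01, 0.55, 0, 0, 0, 0]
    - [-0.01, 0.55, 0, 0, 0, 0]
    - [-0.01, 0.55, 0, 0, 0, 0]
    - [-0.01, 0.55, 0, 0, 0, 0]
    - [-0.01, 0.55, 0, 0, 0, 0]
    - [-0.01, 0.55, 0, 0, 0, 0]
    - [-0.01, 0.55, 0, 0, 0, 0]
    - [-0.01, 0.55, 0, 0, 0, 0]
    - [-0.01, 0.55, 0, 0, 0, 0]
    - [-0.01, 0.55, 0, 0, 0, 0]
    - [-0.01, 0.55, 0, 0, 0, 0]
    - [-0.01, 0.55, 0, 0, 0, 0]
    - [0, 0.55, 0, 0, 0, 0]
    - [0, 0.55, 0, 0, 0, 0]
    - [0, 0, 0, 0, 0, 0]
    - [0, 0, 0, 0, 0, 0]
    - [0, 0, 0, 0, 0, 0]

```text
time_s: 17.1
tool_pos: [0.5378, 0.0527, 0.2126]
orientation: [0.0, -3.139, 0.001]
contact_force: [-0.6, -0.8, -0.0]
gripper_width: 0.0495
grip_force: 62.2
```

```bash
python3 - <<'E'
from h import *
im=eyes.get_image("side")[:,:,::-1]
a=cv2.resize(im[100:280,190:330],None,fx=4,fy=3.3,interpolation=cv2.INTER_CUBIC)
cv2.imwrite("pics/c4.png",a)
s=bot.state();p=s["tool_pos"];print({k:np.round(v,4) for k,v in s.items()})
for z in (-.032,.024): print(proj("side",p+[0,0,z]))
E
```

```text
{'time_s': np.float64(17.15), 'joints': array([ 9.7200e-02,  3.3480e-01,  6.4400e-02,  1.3026e+00, -4.0000e-04,
        9.7800e-02]), 'joint_velocities': array([-0.0119, -0.0075,  0.008 ,  0.0023,  0.0009,  0.0027]), 'joint_torque': array([ 4.68200e-01, -4.18056e+01,  2.52533e+01,  1.40000e-02,
        2.15000e-02, -1.80000e-03]), 'tool_pos': array([0.538 , 0.0523, 0.2129]), 'orientation': array([-1.0000e-03, -3.1395e+00,  1.0000e-03]), 'contact_force': array([ 0.0666,  0.1736, -1.1284]), 'torque': array([ 0.0038, -0.0328, -0.0503]), 'grip_force': np.float64(62.2402), 'gripper_width': np.float64(0.0489)}
[253.12025052 191.22013998]
[252.21836018 169.05460975]
```

View pics/c4.png

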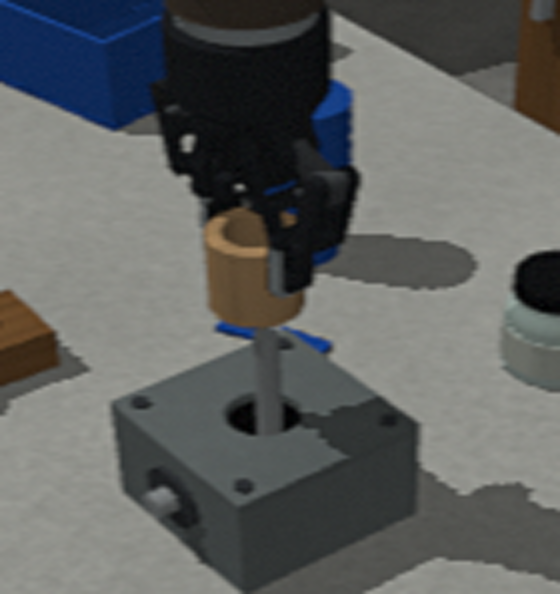

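The bobbin is held level, with its lower rim centre at about (253.7,190). The spindle is at u=256.7, so I'll shift about +4 mm in x and then lower.

Request:
drive_tool:
  targets:
    - [-0.1, 0, 0, 0, 0, 0]
    - [0, 0, 0.2, 0, 0, 0]
    - [0, 0, 0.25, 0, 0, 0]
    - [0, 0, 0.25, 0, 0, 0]
    - [0, 0, 0, 0, 0, 0]
    - [0, 0, 0, 0, 0, 0]
    - [0, 0, 0, 0, 0, 0]

```text
time_s: 17.73
tool_pos: [0.5425, 0.0529, 0.1856]
orientation: [-0.0, -3.141, 0.0]
contact_force: [-0.4, -0.0, 0.3]
gripper_width: 0.0491
grip_force: 62.2
```

Request:
drive_tool:
  targets:
    - [0, 0, 0.25, 0, 0, 0]
    - [0, 0, 0.25, 0, 0, 0]
    - [0, 0, 0.25, 0, 0, 0]
    - [0, 0, 0.25, 0, 0, 0]
    - [0, 0, 0.25, 0, 0, 0]
    - [0, 0, 0, 0, 0, 0]
    - [0, 0, 0, 0, 0, 0]

```text
time_s: 18.32
tool_pos: [0.5419, 0.053, 0.1347]
orientation: [-0.0, -3.139, 0.0]
contact_force: [-0.3, -0.5, -0.1]
gripper_width: 0.0494
grip_force: 62.2
```

No contact so far, so I'll lower it onto the housing.

Request:
drive_tool:
  targets:
    - [0, 0, 0.15, 0, 0, 0]
    - [0, 0, 0.1, 0, 0, 0]
    - [0, 0, 0.1, 0, 0, 0]
    - [0, 0, 0.05, 0, 0, 0]
    - [0, 0, 0, 0, 0, 0]
    - [0, 0, 0, 0, 0, 0]
    - [0, 0, 0, 0, 0, 0]

```text
time_s: 18.9
tool_pos: [0.5428, 0.0531, 0.1201]
orientation: [-0.0, 3.141, 0.0]
contact_force: [0.7, -0.9, -0.7]
gripper_width: 0.049
grip_force: 62.2
```

Request:
drive_tool:
  targets:
    - [0, 0, 0.03, 0, 0, 0]
    - [0, 0, 0.02, 0, 0, 0]
    - [0, 0, 0, 0, 0, 0]
    - [0, 0, 0, 0, 0, 0]

```text
time_s: 19.23
tool_pos: [0.5427, 0.0531, 0.1179]
orientation: [0.0, 3.142, -0.0]
contact_force: [-0.2, -1.0, -1.0]
gripper_width: 0.0492
grip_force: 62.2
```

Request:
drive_tool:
  targets:
    - [0, 0, 0.03, 0, 0, 0]
    - [0, 0, 0.02, 0, 0, 0]
    - [0, 0, 0, 0, 0, 0]
    - [0, 0, 0, 0, 0, 0]

```text
time_s: 19.57
tool_pos: [0.5428, 0.0531, 0.117]
orientation: [-0.0, 3.141, 0.0]
contact_force: [-1.9, 0.3, 5.2]
gripper_width: 0.0491
grip_force: 62.8
```

The bobbin is resting on the housing, so I'll release it, retreat straight up and check.

Request:
drive_tool:
  targets:
    - [0, 0, -0.02, 0, 0, 0]
    - [0, 0, 0, 0, 0, 0]
    - [0, 0, 0, 0, 0, 0]
    - [0, 0, 0, 0, 0, 0]
    - [0, 0, 0, 0, 0, 0]
    - [0, 0, 0, 0, 0, 0]
    - [0, 0, 0, 0, 0, 0]
    - [0, 0, 0, 0, 0, 0]
  hand: -1

```text
time_s: 20.23
tool_pos: [0.5426, 0.053, 0.1166]
orientation: [-0.0, -3.141, 0.0]
contact_force: [0.4, 0.1, 0.2]
gripper_width: 0.0853
grip_force: 0.0
```

Request:
drive_tool:
  targets:
    - [0, 0, -0.4, 0, 0, 0]
    - [0, 0, -0.6, 0, 0, 0]
    - [0, 0, -0.8, 0, 0, 0]
    - [0, 0, -0.8, 0, 0, 0]
    - [0.5, 0, -0.2, 0, 0, 0]
    - [0.7, 0, 0, 0, 0, 0]
    - [0.7, 0, 0, 0, 0, 0]
    - [0.7, 0, 0, 0, 0, 0]
    - [0, 0, 0, 0, 0, 0]
    - [0, 0, 0, 0, 0, 0]
    - [0, 0, 0, 0, 0, 0]

```text
time_s: 21.15
tool_pos: [0.4395, 0.0531, 0.2292]
orientation: [-0.0, 3.14, 0.0]
contact_force: [-0.5, -0.1, 0.6]
gripper_width: 0.0854
grip_force: 0.0
```

```bash
python3 - <<'E'
from h import *
im=eyes.get_image("side")[:,:,::-1]; t=eyes.get_image("top")[:,:,::-1]
a=cv2.resize(im[110:290,130:330],None,fx=2,fy=2,interpolation=cv2.INTER_CUBIC)
b=cv2.resize(t[120:300,160:340],None,fx=2,fy=2,interpolation=cv2.INTER_CUBIC)
cv2.imwrite("pics/c5.png",np.hstack([a,b]))
E
```

```text
(no output)
```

View pics/c5.png

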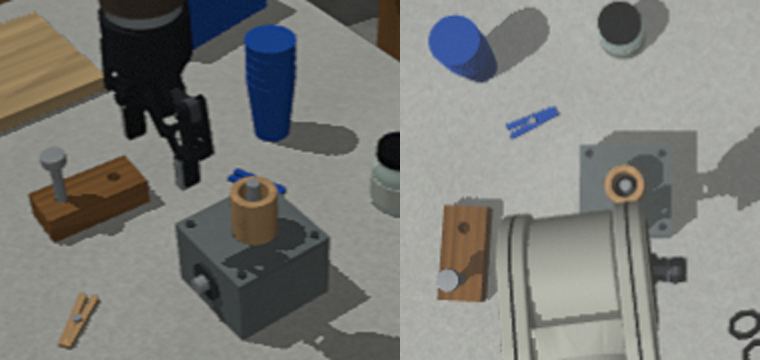

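The bobbin sits flat on the housing at crop (254,210), with the spindle showing inside its bore at (254,187). The arbor is still in the rack, nothing else has moved, and the gripper is clear.

```bash
python3 -c "
from station import bot
print(bot.close_job())"
```

```text
the job is handed in; nothing more can be done
None
```

The spindle is fully home in the bearing hole, the pale bobbin rests flat on the housing around it, and the job was handed in at about 21 s; the highest contact force in the readings was about 11 N, and no verdict came back.

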